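Put the four clay lids back on their jars

TASK

The four clay jars have been washed and their lids lie among them, all mixed up on the pantry shelf. Put each lid back on the jar it fits by size, knob up and sitting flat in the mouth; set the lids down gently, do not drop them, and leave the jars, the mate gourd and the sugar jar standing where they are.

Things in the scene. Friction and masses are not known exactly. Their poses are not given: they have to be found in the camera images.
- lid_small: reddish-brown clay lid, the smallest of the four, for jar_small: round flange 72 mm across, upright round knob 26 mm across on top, plug 40 mm across and 9 mm deep underneath, on which it stands. Origin: centre of the plug's underside, z up; above it the flange's underside is at 9 mm, its top at 16 mm, the knob's top at 40 mm. Yaw does not matter. About 70 g.
- lid_medium: reddish-brown clay lid, the second smallest of the four, for jar_medium: round flange 90 mm across, upright round knob 26 mm across on top, plug 58 mm across and 9 mm deep underneath, on which it stands. Origin: centre of the plug's underside, z up; above it the flange's underside is at 9 mm, its top at 16 mm, the knob's top at 40 mm. Yaw does not matter. About 110 g.
- lid_large: reddish-brown clay lid, the second largest of the four, for jar_large: round flange 108 mm across, upright round knob 26 mm across on top, plug 76 mm across and 9 mm deep underneath, on which it stands. Origin: centre of the plug's underside, z up; above it the flange's underside is at 9 mm, its top at 16 mm, the knob's top at 40 mm. Yaw does not matter. About 160 g.
- lid_biggest: reddish-brown clay lid, the largest of the four, for jar_biggest: round flange 126 mm across, upright round knob 26 mm across on top, plug 94 mm across and 9 mm deep underneath, on which it stands. Origin: centre of the plug's underside, z up; above it the flange's underside is at 9 mm, its top at 16 mm, the knob's top at 40 mm. Yaw does not matter. About 220 g.
- jar_small: empty open round clay jar, the smallest of the four, loose and upright: 58 mm tall, mouth 56 mm across inside, rim wall 6 mm, belly 80 mm across. Origin: centre of its underside, z up; mouth 58 mm above it. lid_small fits with about 8 mm of play all round: seated, its flange rests on the rim and its origin is 49 mm above the jar's.
- jar_medium: empty open round clay jar, the second smallest of the four, loose and upright: 66 mm tall, mouth 74 mm across inside, rim wall 6 mm, belly 98 mm across. Origin: centre of its underside, z up; mouth 66 mm above it. lid_medium fits with about 8 mm of play all round: seated, its flange rests on the rim and its origin is 57 mm above the jar's.
- jar_large: empty open round clay jar, the second largest of the four, loose and upright: 76 mm tall, mouth 92 mm across inside, rim wall 6 mm, belly 116 mm across. Origin: centre of its underside, z up; mouth 76 mm above it. lid_large fits with about 8 mm of play all round: seated, its flange rests on the rim and its origin is 67 mm above the jar's.
- jar_biggest: empty open round clay jar, the largest of the four, loose and upright: 88 mm tall, mouth 110 mm across inside, rim wall 6 mm, belly 134 mm across. Origin: centre of its underside, z up; mouth 88 mm above it. lid_biggest fits with about 8 mm of play all round: seated, its flange rests on the rim and its origin is 79 mm above the jar's.
- gourd: mate gourd, dark green glazed ceramic cup with an open mouth, 80 mm across, 85 mm tall, standing loose among the jars; not part of the job. Origin: centre of its underside, z up.
- sugar_jar: small glass sugar jar with its steel lid closed, 66 mm across, 77 mm tall, standing loose among the jars; not part of the job. Origin: centre of its underside, z up.
Things that resemble listed ones, but are neither listed nor needed, are in the scene too. Leave any purple or white look-alike of the lid_medium alone.

How it is judged:
At the end, for the whole second after the job is handed in: Each of the four lids sits on the jar of its own size: centres within 10 mm across, the lid's height within 4 mm of seated (flange on the rim, plug in the mouth), lid and jar upright within 0.08 rad and at rest; the gourd and the sugar jar still stand upright (horizontal distance between lid_small and jar_small below 0.01 m and z of lid_small in the frame of jar_small between 0.045 and 0.053 m and angle between each of lid_small, jar_small, lid_medium, jar_medium, lid_large, jar_large, lid_biggest, jar_biggest, gourd, sugar_jar's own z axis and vertical below 0.08 rad and linear speed of each of lid_small, jar_small, lid_medium, jar_medium, lid_large, jar_large, lid_biggest, jar_biggest below 0.02 m/s and horizontal distance between lid_medium and jar_medium below 0.01 m and z of lid_medium in the frame of jar_medium between 0.053 and 0.061 m and horizontal distance between lid_large and jar_large below 0.01 m and z of lid_large in the frame of jar_large between 0.063 and 0.071 m and horizontal distance between lid_biggest and jar_biggest below 0.01 m and z of lid_biggest in the frame of jar_biggest between 0.075 and 0.083 m); the robot touches nothing.
It fails at once if a lid is dropped or thrown (untouched by the fingers and faster than 0.7 m/s: a fall of about 25 mm) ((linear speed of lid_small above 0.7 m/s and contact force between the fingers and lid_small below 0.05 N) or (linear speed of lid_medium above 0.7 m/s and contact force between the fingers and lid_medium below 0.05 N) or (linear speed of lid_large above 0.7 m/s and contact force between the fingers and lid_large below 0.05 N) or (linear speed of lid_biggest above 0.7 m/s and contact force between the fingers and lid_biggest below 0.05 N)).
It fails at once if a jar is moved more than 40 mm from where it stood, or tipped (distance of any of jar_small, jar_medium, jar_large, jar_biggest from where it was at the start of the episode above 0.04 m or angle between any of jar_small, jar_medium, jar_large, jar_biggest's own z axis and vertical above 0.35 rad).
It fails at once if the mate gourd is moved more than 40 mm from where it stood, or tipped (distance of gourd from where it was at the start of the episode above 0.04 m or angle between gourd's own z axis and vertical above 0.35 rad).
It fails at once if the sugar jar is moved more than 40 mm from where it stood, or tipped (distance of sugar_jar from where it was at the start of the episode above 0.04 m or angle between sugar_jar's own z axis and vertical above 0.35 rad).
It also fails if it takes over 106 s, if anything falls off the work surface, if the arm or the gripper's body presses on something with over 40 N, if the wrist force passes 120 N, or if a joint passes its speed limit or range.

ROBOT

A 7-joint arm with a two-finger parallel gripper is mounted at the origin on the work surface. World frame = base frame: x ahead of the robot, y to its left, z up, the work surface at z = 0. Lengths are in m, angles in rad, forces in N, time in s.
With the tool pointing down it reaches from about 0.35 to 0.9 m from the base axis. Payload 8.1 kg.
Tool frame: the origin (TCP) lies at the very end of the fingers, on their centre line; the grasp point (between the pads) lies 19 mm behind it; x points along the fingers, y is the direction in which the jaws open and shut, and the axes are right-handed (so a half turn about x gives the same grasp; the last joint's range is limited). The gripper opens to 92 mm and grips with 3 to 60 N. Pads are 19 mm wide; open, the fingers measure 130 mm over their backs; the gripper's body (75 mm by 190 mm) begins 47 mm behind the grasp point.
Start: joints at [1.109, 0.434, 0.025, 1.573, -0.012, 1.134, -0.075], TCP at [0.219, -0.585, 0.227] pointing down, gripper open.
Joint ranges: [-2.62, 2.62], [-0.44, 2.09], [-1.27, 1.32], [0.08, 2.57], [-1.32, 4.46], [0.12, 2], [-2.74, 2.74]. Speed limits (rad/s): [2.22, 2.22, 3.01, 3.01, 3.14, 3.14, 3.14].

INTERFACE

Orientations are given as a rotation vector (axis times angle).
In Python, from cell import arm gives the robot as it stands.
- The arm moves only by the tool servo_tool, never from a script. Its argument "plan" is a list of rows, each a list of 2 entries, a list of its own where there are three numbers: the shift along the world's x, y, z in cm, then the turn, a rotation vector about the world's x, y, z in degrees. A call has 1 to 12 rows; each row is the pose to reach, as a shift and turn from the pose measured when the call began; what a row does not reach only later rows make up. A row lasts 1/10 s, in which the tool goes at most 50 mm and 8.59 degrees, less where a joint would pass 70% of its speed; a pose out of reach is approached as far as the arm can. A call with a gripper value outside its range is refused whole. "grip" is the opening, from 0 (shut) to 1 (fully open), set as the call begins (left out, the last holds). The fingers move at their own pace and stop on an object; "squeeze" is the grip in N (left out, the last holds). Time passes only in rows, so rows that repeat a pose let the fingers close. It gives the time, the measured TCP pose, the force and the opening at its end, in the units of the state.
- arm.observe(): the state, without advancing time (a new reading comes with each control period).
- arm.get_image(name): name is "scene" or "top" or "wrist"; returns a dict with "frame" (480x640x3 uint8, blue, green, red), "fx", "fy", "cx", "cy" (pixels), "position" and "rotation" of the camera in the world. Camera axes: x right, y down, z forward; pixel columns grow to the right and rows downward; lengths in m; the calibration is good to about 2 mm. A picture is of the moment at which its call begins. There is no depth.
- arm.sign_off(): hands the job in, once; it reports no verdict.
Trained networks look in a picture, given as the dict that the camera call returned (one of the last four; its "shot" number tells which), for a name from the list of things; names that differ only in an ending like _2 or _b are one class to them, and where a whole thing is asked for, a point or a joint stands for the part that bears it (a point fixed in the world has none). Each returns a list of dicts, best first, with "score" (0 to 1); they miss things now and then, are a little off and sometimes report something else, mostly with a low value. They report only what shows in the picture. A call takes as long as a camera call. They do not tell look-alikes from the thing itself.
- arm.search_frame(picture, query): "at" ([column, row] in pixels, amid what is visible of it).
- arm.trace(picture, query): "pixels" (480x640 bool, what is visible of it) and "at" ([column, row] in pixels, amid what is visible of it).
The state is a dict: "clock": time; "joints": joint angles; "dq": joint speeds; "joint_efforts": joint torques, N m; "position": TCP position; "ee_rot": TCP orientation; "force": force on the tool from outside, world axes, zero at the start; "ft_torque": the same for the moment, N m; "width": opening from 0.0 (shut) to 1.0 (fully open).
Only numpy, scipy, OpenCV 4.12 (cv2) and the standard library are available. Lean on these libraries where they do the work, as an engineer would, in place of code of your own. Each camera call takes 0.05 s, during which the arm holds its last target.

## Working session

There is one attempt and no reset: what is moved stays moved. The work goes in short steps, Python scripts to look and compute and a tool call to move; the robot and the scene stay as the last step left them, time stands still between calls to the robot, and variables do not carry over. Pictures are saved under pics/ and viewed, and the job is handed in when it is done.

Besides the shell and the picture viewer there is one more tool, called after ">>>" by a JSON object that holds its "method" and its "body". servo_tool: Moves the arm, as the interface text tells. Its arguments: {"type":"object","properties":{"plan":{"type":"array","items":{"type":"array"}},"grip":{"type":"number"},"squeeze":{"type":"number"}},"required":["plan"]}

```bash
ls; mkdir -p pics; python3 - <<'E'
from cell import arm
import cv2,numpy as np
print(arm.observe())
for n in ["scene","top","wrist"]:
    p=arm.get_image(n); cv2.imwrite(f"pics/{n}0.png",p["frame"])
    print(n,p["fx"],p["cx"],p["cy"],np.round(p["position"],3).tolist(),np.round(p["rotation"],3).tolist(),p["shot"])
E
```

```text
pics
{'clock': 0.0, 'joints': array([ 1.10938844,  0.43521824,  0.02497155,  1.57414599, -0.01158668,
        1.13399963, -0.07507548]), 'dq': array([ 0.00091004,  0.00106772,  0.00141984, -0.0001324 , -0.00076156,
       -0.00052077,  0.00035107]), 'joint_efforts': array([ 1.34555617e-04, -6.67852736e+01,  9.85528417e-01, -3.14466441e+01,
       -6.02706266e-02,  4.29949898e-02,  1.92760158e-04]), 'position': array([ 0.21922489, -0.58471442,  0.22592901]), 'ee_rot': array([ 2.02613447,  0.36910068, -2.02705029]), 'force': array([-0.42664713, -0.30686142,  0.27792756]), 'ft_torque': array([ 0.04388547, -0.03002646,  0.0097085 ]), 'width': 0.9995749748704478}
scene 615.4935951474318 312.4827407954819 243.22690169498236 [1.573, -0.276, 0.983] [-1.844, -1.506, 0.687] 1
top 504.52549386647564 311.30858227497697 234.40958853793381 [0.401, -0.047, 1.241] [-2.162, 2.211, -0.1] 2
wrist 355.4829835575694 323.39781942571017 236.33293238660363 [0.284, -0.562, 0.384] [2.396, -1.663, -0.223] 3
```

View pics/scene0.png

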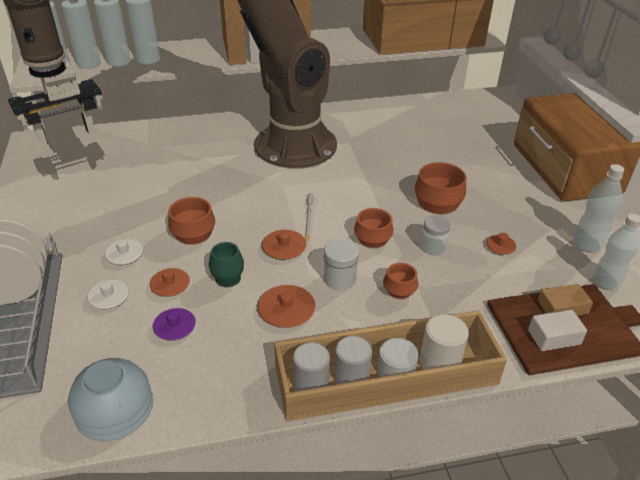

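View pics/top0.png

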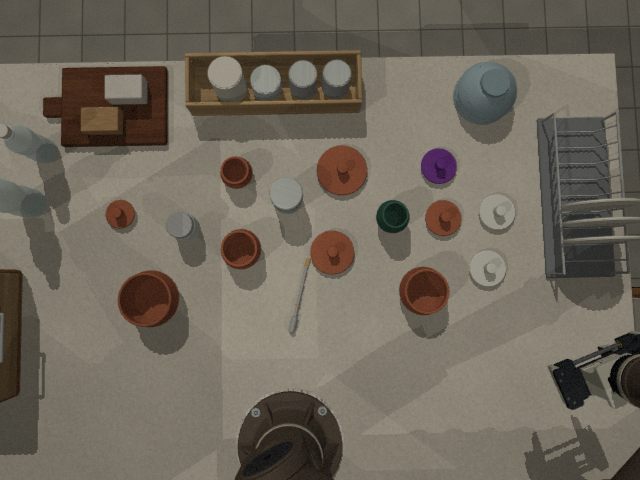

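```bash
cat > h.py <<'E'
from cell import arm
import cv2,numpy as np
from scipy.spatial.transform import Rotation as R
def world(p,px,z):
    d=np.array([(px[0]-p["cx"])/p["fx"],(px[1]-p["cy"])/p["fy"],1.])
    d=R.from_rotvec(p["rotation"]).as_matrix()@d if np.ndim(p["rotation"])==1 else np.array(p["rotation"])@d
    o=np.array(p["position"]); return o+d*(z-o[2])/d[2]
def pix(p,w):
    M=R.from_rotvec(p["rotation"]).as_matrix()
    c=M.T@(np.array(w)-np.array(p["position"]))
    return np.array([p["fx"]*c[0]/c[2]+p["cx"],p["fy"]*c[1]/c[2]+p["cy"]])
E
python3 - <<'E'
from h import *
Z=dict(lid_small=.016,lid_medium=.016,lid_large=.016,lid_biggest=.016,jar_small=.058,jar_medium=.066,jar_large=.076,jar_biggest=.088,gourd=.085,sugar_jar=.077)
p=arm.get_image("top")
for n,z in Z.items():
    for r in arm.trace(p,n)[:5]:
        m=r["pixels"].astype(np.uint8)
        ys,xs=np.nonzero(m)
        if len(xs)<10: print(n,"none");continue
        x0,x1,y0,y1=xs.min(),xs.max(),ys.min(),ys.max()
        w=world(p,r["at"],z); c=world(p,((x0+x1)/2,(y0+y1)/2),z)
        dep=p["position"][2]-z
        print(n,round(r["score"],2),np.round(r["at"]).tolist(),"w",np.round(w,3)[:2],"bb",np.round(c,3)[:2],"sz mm",np.round((x1-x0+1)*dep/p["fx"]*1000),np.round((y1-y0+1)*dep/p["fy"]*1000), "col",p["frame"][m>0].mean(0).round())
E
```

```text
lid_small 0.68 [119.0, 214.0] w [0.558 0.405] bb [0.558 0.403] sz mm 68.0 70.0 col [38. 56. 98.]
lid_medium 0.9 [484.0, 270.0] w [ 0.403 -0.478] bb [ 0.406 -0.49 ] sz mm 85.0 87.0 col [130. 142. 145.]
lid_medium 0.75 [439.0, 164.0] w [ 0.665 -0.382] bb [ 0.661 -0.38 ] sz mm 87.0 85.0 col [89. 38. 75.]
lid_medium 0.73 [443.0, 217.0] w [ 0.535 -0.386] bb [ 0.534 -0.385] sz mm 90.0 90.0 col [ 45.  64. 109.]
lid_medium 0.69 [497.0, 212.0] w [ 0.543 -0.52 ] bb [ 0.544 -0.518] sz mm 87.0 85.0 col [129. 140. 143.]
lid_large 0.94 [330.0, 255.0] w [ 0.447 -0.106] bb [ 0.454 -0.111] sz mm 104.0 104.0 col [ 44.  65. 114.]
lid_biggest 0.94 [340.0, 170.0] w [ 0.656 -0.137] bb [ 0.657 -0.14 ] sz mm 121.0 121.0 col [ 43.  63. 111.]
lid_biggest 0.57 [330.0, 258.0] w [ 0.441 -0.107] bb [ 0.454 -0.11 ] sz mm 107.0 104.0 col [ 45.  65. 113.]
lid_biggest 0.31 [117.0, 215.0] w [0.557 0.408] bb [0.558 0.402] sz mm 66.0 70.0 col [38. 55. 98.]
jar_small 0.68 [237.0, 173.0] w [0.645 0.112] bb [0.649 0.115] sz mm 80.0 80.0 col [32. 46. 78.]
jar_medium 0.91 [242.0, 247.0] w [0.468 0.1  ] bb [0.464 0.104] sz mm 93.0 95.0 col [31. 45. 81.]
jar_large 0.8 [422.0, 286.0] w [ 0.368 -0.312] bb [ 0.358 -0.318] sz mm 118.0 111.0 col [33. 49. 86.]
jar_biggest 0.9 [147.0, 301.0] w [0.35  0.313] bb [0.355 0.311] sz mm 139.0 133.0 col [29. 42. 74.]
gourd 0.77 [392.0, 218.0] w [ 0.527 -0.248] bb [ 0.531 -0.25 ] sz mm 78.0 76.0 col [37. 45. 29.]
sugar_jar 0.74 [186.0, 225.0] w [0.522 0.228] bb [0.518 0.236] sz mm 78.0 65.0 col [100. 106. 107.]
```

The scene picture and the top picture agree. The red lids are in the top picture at about (119,214), (443,217), (330,255) and (340,170). The jars are at (237,173), (242,247), (422,286) and (147,301). One purple and two white look-alikes are on the right. A taller unlisted tin stands at (286,193). Next I refine the positions by fitting outlines in both views.

```bash
cat > fit.py <<'E'
from h import *
from scipy.optimize import minimize
L=dict(lid_small=(36,20),lid_medium=(45,29),lid_large=(54,38),lid_biggest=(63,47))
J=dict(jar_small=(58,28,40),jar_medium=(66,37,49),jar_large=(76,46,58),jar_biggest=(88,55,67))
def circ(r,z): 
    a=np.linspace(0,2*np.pi,60,endpoint=False); return np.c_[r*np.cos(a),r*np.sin(a),np.full(60,z)]/1000
def parts(n):
    if n in L: return [np.r_[circ(L[n][0],9),circ(L[n][0],16)],np.r_[circ(13,16),circ(13,40)]]
    if n in J:
        h,ri,b=J[n]; return [np.r_[circ(ri+6,h),circ(b,.5*h),circ(b*.93,.75*h),circ(b*.93,.25*h),circ(b*.65,0)]]
def render(p,n,xy,z0=0):
    m=np.zeros((480,640),np.float32)
    S=4
    big=np.zeros((480*1,640*1),np.uint8)
    for P in parts(n):
        q=np.array([pix(p,w+np.array([xy[0],xy[1],z0])) for w in P])
        hull=cv2.convexHull(q.astype(np.float32))
        cv2.fillConvexPoly(big,np.round(hull*16).astype(np.int32),255,cv2.LINE_AA,4)
    return big/255.
def fit(views,n,xy0,z0=0):
    def cost(v):
        c=0
        for p,m in views:
            r=render(p,n,v,z0); c+=np.abs(r-m).sum()/m.sum()
        return c
    s=np.array(xy0)
    o=minimize(cost,s,method="Nelder-Mead",options=dict(initial_simplex=[s,s+[.01,0],s+[0,.01]],xatol=3e-4,fatol=1e-4))
    return o.x,o.fun
E
python3 - <<'E'
from fit import *
X=dict(lid_small=(.558,.403),lid_medium=(.534,-.385),lid_large=(.454,-.11),lid_biggest=(.657,-.14),jar_small=(.649,.115),jar_medium=(.464,.104),jar_large=(.358,-.318),jar_biggest=(.355,.311))
ps={n:arm.get_image(n) for n in("top","scene")}
vis={n:p["frame"].copy() for n,p in ps.items()}
for n,xy in X.items():
    V=[];
    for k,p in ps.items():
        t=pix(p,(*xy,.02)); 
        rs=[r for r in arm.trace(p,n) if np.hypot(*(np.array(r["at"])-t))<35]
        if rs: V.append((p,rs[0]["pixels"].astype(float))) 
    out=[]
    for v in [V]+[[w] for w in V]:
        x,f=fit(v,n,xy); out.append((np.round(x*1000,1).tolist(),round(f/len(v),3)))
    print(n,out)
    x,_=fit(V,n,xy)
    for k,p in ps.items():
        for P in parts(n):
            q=np.array([pix(p,w+np.array([*x,0])) for w in P[:60]])
            cv2.polylines(vis[k],[np.round(q*8).astype(np.int32)],True,(0,255,0),1,cv2.LINE_AA,3)
for k in vis: cv2.imwrite(f"pics/fit_{k}.png",vis[k])
cv2.imwrite("pics/fit_topz.png",cv2.resize(vis["top"][130:340,90:520],None,fx=1.85,fy=1.85))
E
```

```text
lid_small [([559.8, 404.3], np.float64(0.156)), ([560.1, 403.7], np.float64(0.14)), ([559.0, 405.0], np.float64(0.175))]
lid_medium [([531.7, -385.9], np.float64(0.16)), ([531.7, -385.8], np.float64(0.12)), ([529.7, -383.8], np.float64(0.196))]
lid_large [([453.9, -109.0], np.float64(0.125)), ([454.4, -110.7], np.float64(0.116)), ([451.5, -110.3], np.float64(0.131))]
lid_biggest [([656.5, -139.5], np.float64(0.102)), ([656.6, -139.5], np.float64(0.062)), ([653.5, -139.5], np.float64(0.135))]
jar_small [([653.0, 118.8], np.float64(0.138)), ([653.3, 115.8], np.float64(0.161)), ([652.7, 120.0], np.float64(0.108))]
jar_medium [([466.0, 109.0], np.float64(0.081)), ([465.4, 108.5], np.float64(0.073)), ([466.3, 109.3], np.float64(0.091))]
jar_large [([358.3, -323.5], np.float64(0.07)), ([357.3, -323.3], np.float64(0.068)), ([359.3, -323.7], np.float64(0.069))]
jar_biggest [([355.3, 319.7], np.float64(0.06)), ([354.2, 319.3], np.float64(0.049)), ([358.2, 319.7], np.float64(0.059))]
```

View pics/fit_topz.png

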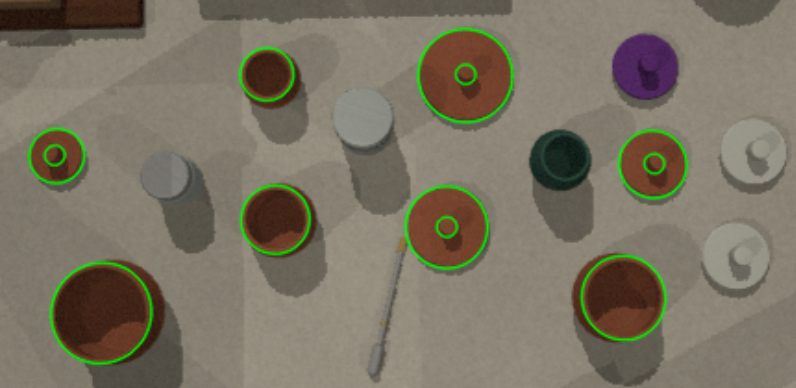

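View pics/fit_scene.png

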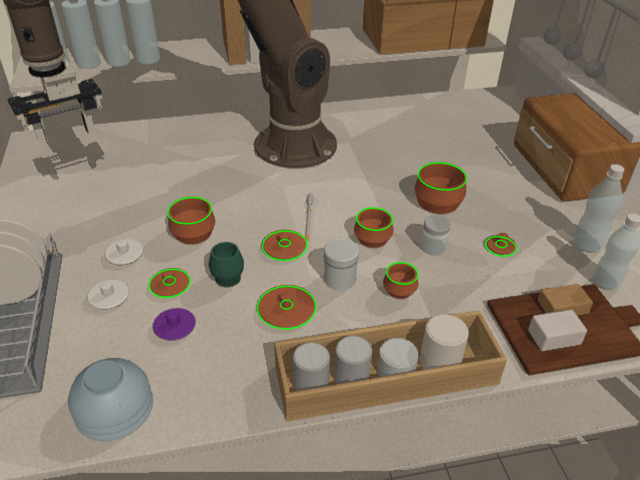

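```bash
python3 - <<'E'
from fit import *
from scipy.optimize import least_squares
s=arm.observe(); M=R.from_rotvec(s["ee_rot"]).as_matrix(); print(M.round(3), s["position"].round(4), s["clock"])
t=arm.get_image("top"); c=arm.get_image("scene")
o=least_squares(lambda w:np.r_[pix(t,w)-[286.5,192],pix(c,w)-[341,251]],[.6,0,.1]); print(o.x.round(3),o.fun.round(1))
# turn needed (world rotvec, deg) to make x exactly down, y along +-x
for sg in(1,-1):
    x=np.array([0,0,-1.]);y=np.array([sg,0,0]);T=np.c_[x,y,np.cross(x,y)]
    print(sg,np.rad2deg(R.from_matrix(T@M.T).as_rotvec()).round(2))
E
```

```text
[[ 0.     0.351 -0.936]
 [-0.    -0.936 -0.351]
 [-1.     0.    -0.   ]] [ 0.2194 -0.5852  0.2267] 1.6
[ 0.592 -0.005  0.09 ] [-0.4 -0.1 -0.4  0. ]
1 [ 0.    0.   69.45]
-1 [   0.     -0.   -110.55]
```

>>> {"method": "servo_tool", "body": {"plan": [[[3.5, 2.2, 0], [0, 0, 7.5]], [[7, 4.5, 0], [0, 0, 15]], [[10.5, 6.7, 0], [0, 0, 23]], [[14, 9, 0], [0, 0, 31]], [[17.5, 11.2, 0], [0, 0, 38.5]], [[21, 13.5, 0], [0, 0, 46]], [[24.5, 15.7, -1], [0, 0, 54]], [[28, 18, -3], [0, 0, 62]], [[31.2, 20.0, -5], [0, 0, 69.5]], [[31.2, 20.0, -8], [0, 0, 69.5]], [[31.2, 20.0, -10], [0, 0, 69.5]], [[31.2, 20.0, -10], [0, 0, 69.5]]], "grip": 0.65, "squeeze": 20}}

```text
clock: 2.9
position: [0.5297, -0.3841, 0.1235]
ee_rot: [1.208, 1.216, -1.21]
force: [-0.1, -0.2, -0.1]
width: 0.652
```

```bash
python3 - <<'E'
from fit import *
s=arm.observe(); print(s["position"].round(4),R.from_rotvec(s["ee_rot"]).as_matrix().round(3).tolist(),s["joints"].round(2),s["force"].round(1),s["clock"],s["width"])
p=arm.get_image("wrist"); f=p["frame"].copy()
for P in parts("lid_medium"):
    for q in (P[:60],P[60:]):
        q=np.array([pix(p,w+np.array([.5315,-.3855,0])) for w in q]); cv2.polylines(f,[np.round(q).astype(int)],True,(0,255,0),1)
cv2.imwrite("pics/w1.png",f)
E
```

```text
[ 0.5297 -0.3841  0.1235] [[-0.005, 1.0, 0.001], [0.003, 0.001, -1.0], [-1.0, -0.005, -0.003]] [ 0.74  0.6  -0.3   1.59  0.2   0.99  0.38] [-0.1 -0.2 -0.1] 2.9 0.6524924761113328
```

View pics/w1.png

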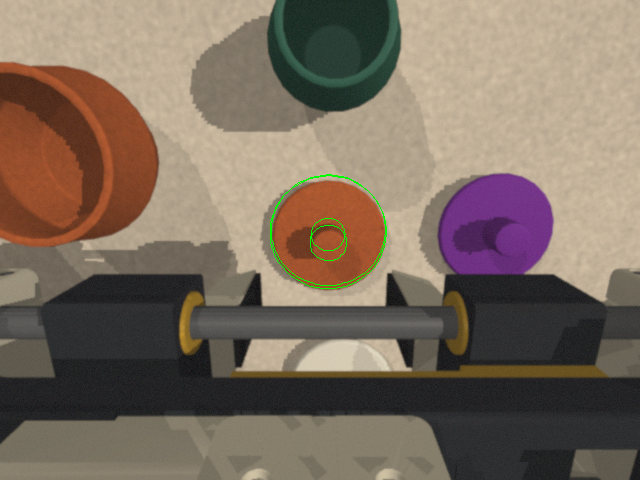

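The wrist view shows the red lid centred at about (329,237), between the fingers. The purple look-alike at (497,225) and the gourd are clear of them.

>>> {"method": "servo_tool", "body": {"plan": [[[0.2, -0.3, -3], [0, 0, 0]], [[0.2, -0.3, -6], [0, 0, 0]], [[0.2, -0.3, -8.5], [0, 0, 0]], [[0.2, -0.3, -9.7], [0, 0, 0]], [[0.2, -0.3, -10.4], [0, 0, 0]], [[0.2, -0.3, -10.4], [0, 0, 0]], [[0.2, -0.3, -10.4], [0, 0, 0]]]}}

```text
clock: 3.65
position: [0.5335, -0.3885, 0.0231]
ee_rot: [1.209, 1.21, -1.209]
force: [-0.1, 0.2, 0.1]
width: 0.648
```

>>> {"method": "servo_tool", "body": {"plan": [[[0, 0, 0], [0, 0, 0]], [[0, 0, 0], [0, 0, 0]], [[0, 0, 0], [0, 0, 0]], [[0, 0, 0], [0, 0, 0]], [[0, 0, 0], [0, 0, 0]], [[0, 0, 0], [0, 0, 0]], [[0, 0, 0], [0, 0, 0]], [[0, 0, 0], [0, 0, 0]]], "grip": 0.1}}

```text
clock: 4.45
position: [0.5334, -0.3885, 0.0231]
ee_rot: [1.209, 1.21, -1.209]
force: [0.8, 0.4, 2.1]
width: 0.278
```

>>> {"method": "servo_tool", "body": {"plan": [[[0, 0, 1], [0, 0, 0]], [[0, 0, 3], [0, 0, 0]], [[0, 0, 6], [0, 0, 0]], [[0, 0, 9], [0, 0, 0]], [[0, 0, 12], [0, 0, 0]], [[0, 0, 14], [0, 0, 0]], [[0, 0, 14], [0, 0, 0]], [[0, 0, 14], [0, 0, 0]]]}}

```text
clock: 5.25
position: [0.5333, -0.3884, 0.1633]
ee_rot: [1.208, 1.21, -1.209]
force: [-0.8, -0.3, -1.1]
width: 0.271
```

```bash
python3 - <<'E'
from fit import *
s=arm.observe(); print(s["position"].round(4),s["force"].round(1),s["clock"],s["width"])
p=arm.get_image("wrist"); cv2.imwrite("pics/w2.png",p["frame"])
p=arm.get_image("scene"); cv2.imwrite("pics/s2.png",cv2.resize(p["frame"][150:350,0:320],None,fx=2,fy=2))
E
```

```text
[ 0.5333 -0.3884  0.1633] [-0.8 -0.3 -1.1] 5.25 0.2714297522338452
```

View pics/w2.png

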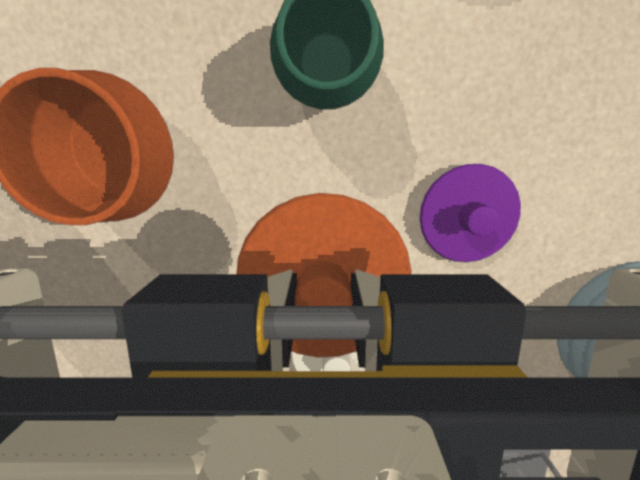

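View pics/s2.png

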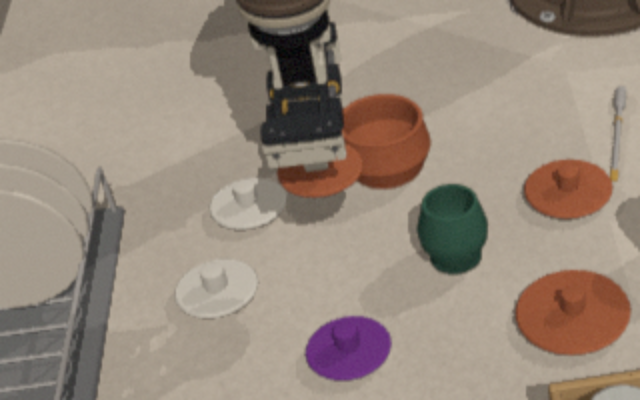

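The lid hangs level in the fingers, and its knob shows at (325,300) in the wrist view. Next I carry it to jar_medium.

>>> {"method": "servo_tool", "body": {"plan": [[[-0.3, 2.5, 0], [0, 0, 0]], [[-1, 7, 0], [0, 0, 0]], [[-1.6, 11.7, 0], [0, 0, 0]], [[-2.3, 16.4, 0], [0, 0, 0]], [[-3, 21.1, 0], [0, 0, 0]], [[-3.6, 25.8, 0], [0, 0, 0]], [[-4.3, 30.5, 0], [0, 0, 0]], [[-5, 35.2, 0], [0, 0, 0]], [[-5.6, 39.9, 0], [0, 0, 0]], [[-6.2, 44.6, 0], [0, 0, 0]], [[-6.6, 48, 0], [0, 0, 0]], [[-6.7, 49.7, 0], [0, 0, 0]]]}}

```text
clock: 6.55
position: [0.464, 0.1125, 0.1611]
ee_rot: [1.205, 1.217, -1.207]
force: [-0.2, -0.5, -1.3]
width: 0.275
```

>>> {"method": "servo_tool", "body": {"plan": [[[0, 0, 0], [0, 0, 0]], [[0, 0, 0], [0, 0, 0]]]}}

```text
clock: 6.75
position: [0.4633, 0.1123, 0.1602]
ee_rot: [1.203, 1.218, -1.208]
force: [0.5, -1.4, -1.7]
width: 0.272
```

```bash
cat > chk.py <<'E'
import sys
from fit import *
def chk(tag,lid,off,jar,jxy):
    s=arm.observe(); P0=s["position"]; print(P0.round(4),s["force"].round(1),round(s["clock"],2),round(s["width"],3))
    print("R",R.from_rotvec(s["ee_rot"]).as_matrix()[:, :2].round(3).tolist())
    p=arm.get_image("wrist"); f=p["frame"].copy()
    for (n,c,z0,col) in ((lid,P0[:2],P0[2]-off,(0,255,0)),(jar,jxy,0,(255,255,0))):
        for P in parts(n):
            q=P[:60] if n==jar else P[60:] 
            q=np.array([pix(p,w+np.array([c[0],c[1],z0])) for w in q]); cv2.polylines(f,[np.round(q).astype(int)],True,col,1)
    cv2.imwrite(f"pics/{tag}.png",f)
E
python3 -c "
from chk import *
chk('w3','lid_medium',.023,'jar_medium',(.466,.109))"
```

```text
[0.4633 0.1123 0.1602] [ 0.5 -1.4 -1.7] 6.75 0.272
R [[-0.006, 1.0], [0.002, 0.006], [-1.0, -0.006]]
```

View pics/w3.png

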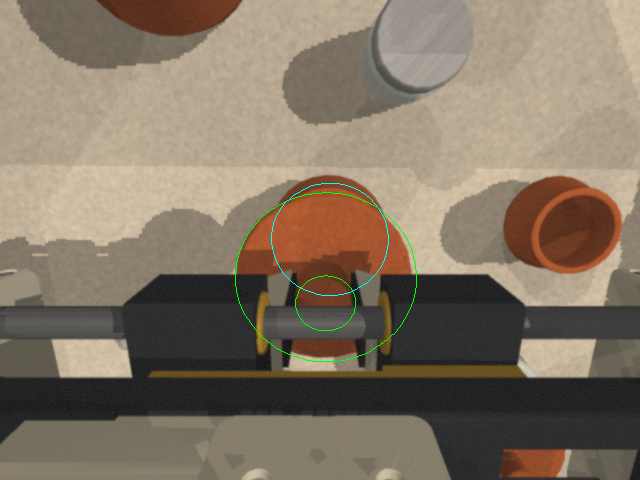

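>>> {"method": "servo_tool", "body": {"plan": [[[0.3, -0.3, -2], [0, 0, 0]], [[0.3, -0.3, -4], [0, 0, 0]], [[0.3, -0.3, -5.5], [0, 0, 0]], [[0.3, -0.3, -6.2], [0, 0, 0]], [[0.3, -0.3, -6.2], [0, 0, 0]], [[0.3, -0.3, -6.2], [0, 0, 0]], [[0.3, -0.3, -6.2], [0, 0, 0]]]}}

```text
clock: 7.5
position: [0.4672, 0.1083, 0.099]
ee_rot: [1.205, 1.216, -1.209]
force: [0.4, -0.2, -0.8]
width: 0.275
```

>>> {"method": "servo_tool", "body": {"plan": [[[-0.1, 0, -0.5], [0, 0, 0]], [[-0.1, 0, -1], [0, 0, 0]], [[-0.1, 0, -1.4], [0, 0, 0]], [[-0.1, 0, -1.7], [0, 0, 0]], [[-0.1, 0, -1.9], [0, 0, 0]], [[-0.1, 0, -1.9], [0, 0, 0]]]}}

```text
clock: 8.1
position: [0.4659, 0.1083, 0.08]
ee_rot: [1.205, 1.216, -1.209]
force: [-0.4, -0.4, 1.7]
width: 0.277
```

>>> {"method": "servo_tool", "body": {"plan": [[[0, 0, -0.1], [0, 0, 0]], [[0, 0, -0.1], [0, 0, 0]]]}}

```text
clock: 8.3
position: [0.466, 0.1083, 0.0799]
ee_rot: [1.204, 1.215, -1.209]
force: [-4.0, -2.2, 16.0]
width: 0.275
```

>>> {"method": "servo_tool", "body": {"plan": [[[0, 0, 0], [0, 0, 0]], [[0, 0, 0], [0, 0, 0]], [[0, 0, 0], [0, 0, 0]], [[0, 0, 0], [0, 0, 0]], [[0, 0, 0], [0, 0, 0]]], "grip": 0.6}}

```text
clock: 8.8
position: [0.466, 0.1083, 0.0798]
ee_rot: [1.204, 1.216, -1.209]
force: [-0.0, -0.2, 0.3]
width: 0.591
```

>>> {"method": "servo_tool", "body": {"plan": [[[0, 0, 2], [0, 0, 0]], [[0, 0, 5], [0, 0, 0]], [[0, 0, 8], [0, 0, 0]], [[-0.2, -4, 9], [0, 0, 0]], [[-0.4, -8.5, 9], [0, 0, 0]], [[-0.6, -13, 9], [0, 0, 0]], [[-0.9, -17.5, 8], [0, 0, 0]], [[-1.2, -21.8, 6], [0, 0, 0]], [[-1.2, -21.8, 4], [0, 0, 0]], [[-1.2, -21.8, 4], [0, 0, 0]]]}}

```text
clock: 9.8
position: [0.452, -0.1107, 0.1177]
ee_rot: [1.205, 1.218, -1.214]
force: [1.0, 0.1, 0.4]
width: 0.598
```

```bash
cat >> chk.py <<'E'
def top(tag,lids,box=None):
    s=arm.observe(); print(s["position"].round(4),round(s["clock"],2),s["force"].round(1),R.from_rotvec(s["ee_rot"]).as_matrix()[:, :2].round(3).tolist())
    p=arm.get_image("wrist"); f=p["frame"].copy()
    for (n,x,z0) in lids:
        for P in parts(n):
            for q in ((P[60:],) if n[0]=='l' else (P[:60],)):
                q=np.array([pix(p,w+np.array([*x,z0])) for w in q]); cv2.polylines(f,[np.round(q).astype(int)],True,(0,255,0),1)
    cv2.imwrite(f"pics/{tag}.png",f)
E
python3 -c "
from chk import *
top('w4',[('lid_large',(.454,-.110),0)])
p=arm.get_image('top'); f=cv2.resize(p['frame'][180:330,170:320],None,fx=3,fy=3,interpolation=cv2.INTER_CUBIC); cv2.imwrite('pics/t4.png',f)"
```

```text
[ 0.452  -0.1107  0.1177] 9.8 [1.  0.1 0.4] [[-0.009, 1.0], [0.002, 0.002], [-1.0, -0.009]]
```

View pics/w4.png

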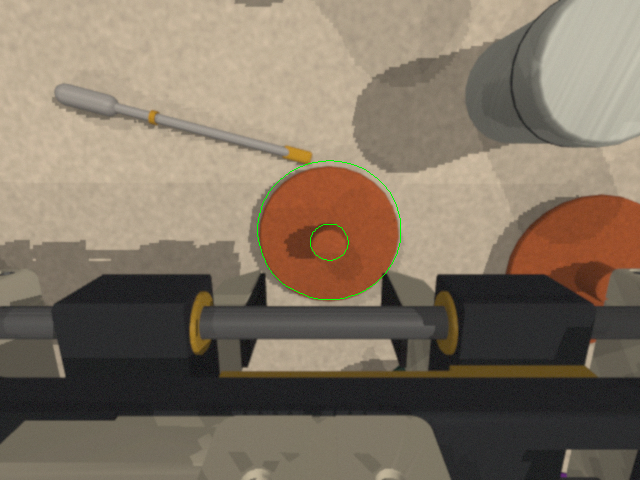

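View pics/t4.png

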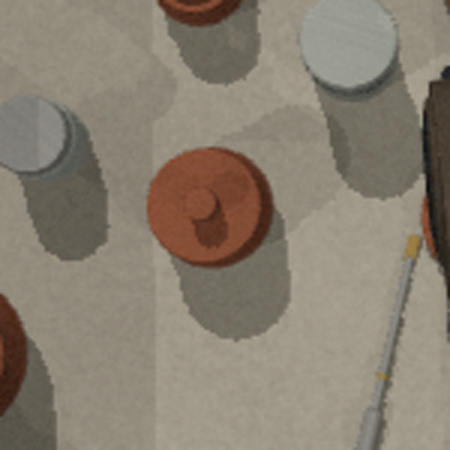

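The medium lid looks flat and centred on its jar in the top view (210,207 in the crop). lid_large lies between the fingers at (329,233).

>>> {"method": "servo_tool", "body": {"plan": [[[0.2, -0.1, -3], [0, 0.5, 0]], [[0.2, -0.1, -5.5], [0, 0.5, 0]], [[0.2, -0.1, -7], [0, 0.5, 0]], [[0.2, -0.1, -7], [0, 0.5, 0]], [[0.2, -0.1, -7], [0, 0.5, 0]]]}}

```text
clock: 10.4
position: [0.4568, -0.1088, 0.051]
ee_rot: [1.199, 1.224, -1.213]
force: [0.1, -0.1, 1.1]
width: 0.601
```

>>> {"method": "servo_tool", "body": {"plan": [[[-0.2, -0.3, -1.5], [0, 0, 0]], [[-0.2, -0.3, -2.5], [0, 0, 0]], [[-0.2, -0.3, -3], [0, 0, 0]], [[-0.2, -0.3, -3], [0, 0, 0]], [[-0.2, -0.3, -3], [0, 0, 0]]]}}

```text
clock: 10.9
position: [0.4551, -0.1117, 0.0213]
ee_rot: [1.199, 1.224, -1.212]
force: [-0.4, 0.9, 0.2]
width: 0.601
```

```bash
python3 -c "
from chk import *
top('w5',[('lid_large',(.454,-.111),0)])"
```

```text
[ 0.4551 -0.1117  0.0213] 10.9 [-0.4  0.9  0.2] [[-0.013, 1.0], [0.002, 0.008], [-1.0, -0.013]]
```

View pics/w5.png

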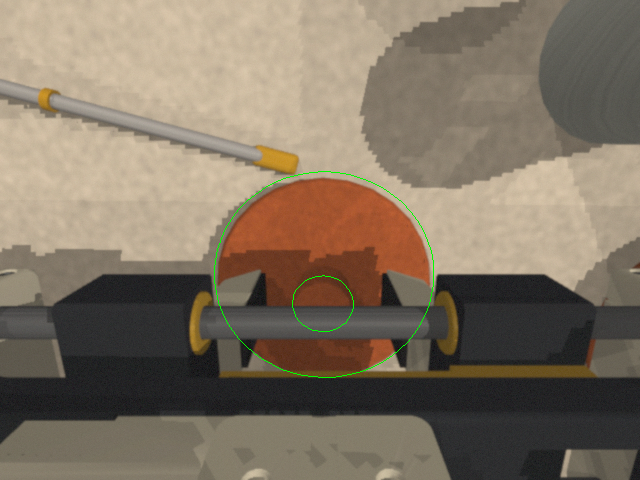

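>>> {"method": "servo_tool", "body": {"plan": [[[0, 0, 0], [0, -0.7, 0]], [[0, 0, 0], [0, -0.7, 0]], [[0, 0, 0], [0, -0.7, 0]], [[0, 0, 0], [0, -0.7, 0]]]}}

```text
clock: 11.35
position: [0.4552, -0.1117, 0.0215]
ee_rot: [1.205, 1.214, -1.203]
force: [0.8, -0.1, -0.3]
width: 0.6
```

>>> {"method": "servo_tool", "body": {"plan": [[[0, 0, 0], [0, 0, 0]], [[0, 0, 0], [0, 0, 0]], [[0, 0, 0], [0, 0, 0]], [[0, 0, 0], [0, 0, 0]], [[0, 0, 0], [0, 0, 0]], [[0, 0, 0], [0, 0, 0]], [[0, 0, 0], [0, 0, 0]]], "grip": 0.1, "squeeze": 25}}

```text
clock: 12.05
position: [0.4552, -0.1117, 0.0215]
ee_rot: [1.205, 1.214, -1.203]
force: [-0.2, 0.9, 0.1]
width: 0.275
```

>>> {"method": "servo_tool", "body": {"plan": [[[0, 0, 1], [0, 0, 0]], [[0, 0, 3], [0, 0, 0]], [[0, 0, 6], [0, 0, 0]], [[0, 0, 9], [0, 0, 0]], [[0, 0, 12], [0, 0, 0]], [[0, 0, 14], [0, 0, 0]], [[0, 0, 14.5], [0, 0, 0]], [[0, 0, 14.5], [0, 0, 0]]]}}

```text
clock: 12.85
position: [0.4554, -0.1119, 0.1671]
ee_rot: [1.205, 1.213, -1.202]
force: [-0.2, -0.4, -2.1]
width: 0.278
```

>>> {"method": "servo_tool", "body": {"plan": [[[-1, -2.5, 0], [0, 0, 0]], [[-3, -6.5, 0], [0, 0, 0]], [[-5, -11, 0], [0, 0, 0]], [[-7, -15.5, 0], [0, 0, 0]], [[-8.8, -19, 0], [0, 0, 0]], [[-9.7, -21.2, 0], [0, 0, 0]], [[-9.7, -21.2, -2], [0, 0, 0]], [[-9.7, -21.2, -3], [0, 0, 0]], [[-9.7, -21.2, -3], [0, 0, 0]], [[-9.7, -21.2, -3], [0, 0, 0]]]}}

```text
clock: 13.85
position: [0.3585, -0.3228, 0.1366]
ee_rot: [1.204, 1.215, -1.201]
force: [-0.3, 0.5, -0.3]
width: 0.275
```

```bash
python3 -c "
from chk import *
chk('w6','lid_large',.0215,'jar_large',(.358,-.3235))"
```

```text
[ 0.3585 -0.3228  0.1366] [-0.3  0.5 -0.3] 13.85 0.275
R [[-0.0, 1.0], [0.002, 0.009], [-1.0, -0.0]]
```

View pics/w6.png

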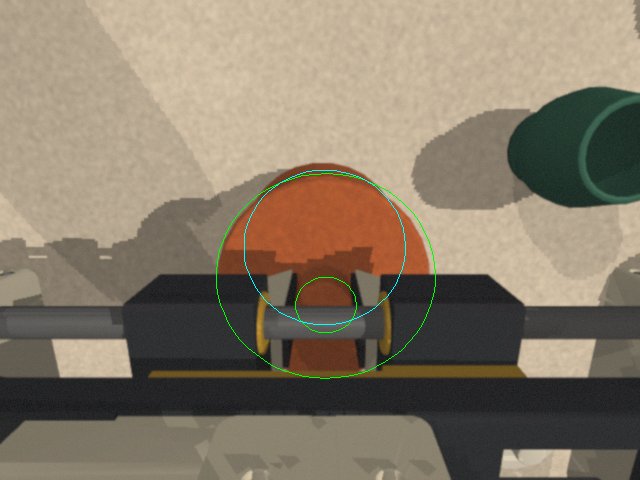

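Aligned: the held lid's overlay and the jar mouth coincide with the prediction to within about 2 mm. Lowering.

>>> {"method": "servo_tool", "body": {"plan": [[[0, 0, -1], [0, 0, 0]], [[0, 0, -2], [0, 0, 0]], [[0, 0, -2.8], [0, 0, 0]], [[0, 0, -3.2], [0, 0, 0]], [[0, 0, -3.2], [0, 0, 0]], [[0, 0, -3.2], [0, 0, 0]]]}}

```text
clock: 14.5
position: [0.3589, -0.3232, 0.1051]
ee_rot: [1.204, 1.214, -1.201]
force: [0.6, -1.0, -1.5]
width: 0.273
```

>>> {"method": "servo_tool", "body": {"plan": [[[-0.1, 0, -0.5], [0, 0, 0]], [[-0.1, 0, -0.9], [0, 0, 0]], [[-0.1, 0, -1.2], [0, 0, 0]], [[-0.1, 0, -1.4], [0, 0, 0]], [[-0.1, 0, -1.6], [0, 0, 0]], [[-0.1, 0, -1.7], [0, 0, 0]], [[-0.1, 0, -1.7], [0, 0, 0]]]}}

```text
clock: 15.2
position: [0.3579, -0.3231, 0.0885]
ee_rot: [1.204, 1.214, -1.201]
force: [-1.1, 1.6, 4.1]
width: 0.275
```

Contact, with +4 N at the seated height. Releasing and retreating.

>>> {"method": "servo_tool", "body": {"plan": [[[0, 0, 0], [0, 0, 0]], [[0, 0, 0], [0, 0, 0]], [[0, 0, 0], [0, 0, 0]], [[0, 0, 0], [0, 0, 0]], [[0, 0, 0], [0, 0, 0]]], "grip": 0.6}}

```text
clock: 15.7
position: [0.3579, -0.3232, 0.0884]
ee_rot: [1.204, 1.214, -1.201]
force: [0.2, 0.9, 0.1]
width: 0.594
```

>>> {"method": "servo_tool", "body": {"plan": [[[0, 0, 2], [0, 0, 0]], [[0, 0, 5], [0, 0, 0]], [[0, 0, 8], [0, 0, 0]], [[3.5, 2, 9], [0, 0, 0]], [[7.5, 4.5, 9], [0, 0, 0]], [[11.5, 7, 9], [0, 0, 0]], [[15.5, 9.5, 9], [0, 0, 0]], [[19.5, 12, 9], [0, 0, 0]], [[23.5, 14.5, 9], [0, 0, 0]], [[27.5, 17, 7], [0, 0, 0]], [[29.9, 18.2, 5], [0, 0, 0]], [[29.9, 18.2, 4], [0, 0, 0]]]}}

```text
clock: 16.9
position: [0.6592, -0.1366, 0.126]
ee_rot: [1.202, 1.219, -1.197]
force: [-0.1, 0.8, 0.4]
width: 0.601
```

```bash
python3 -c "
from chk import *
top('w7',[('lid_biggest',(.6565,-.1395),0)])
p=arm.get_image('top'); f=cv2.resize(p['frame'][220:350,340:480],None,fx=3,fy=3,interpolation=cv2.INTER_CUBIC); cv2.imwrite('pics/t7.png',f)"
```

```text
[ 0.6592 -0.1366  0.126 ] 16.9 [-0.1  0.8  0.4] [[0.0, 1.0], [0.004, 0.014], [-1.0, 0.0]]
```

View pics/w7.png

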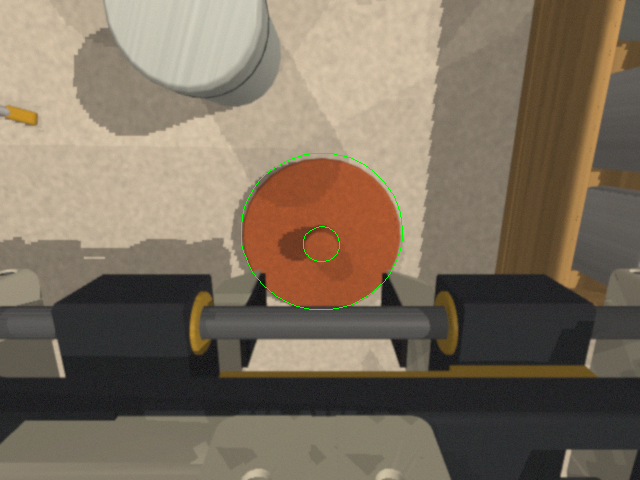

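View pics/t7.png

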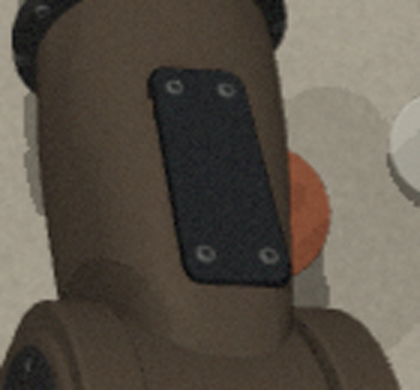

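>>> {"method": "servo_tool", "body": {"plan": [[[-0.2, -0.4, -3], [0, 0, 0]], [[-0.2, -0.4, -5.5], [0, 0, 0]], [[-0.2, -0.4, -7.5], [0, 0, 0]], [[-0.2, -0.4, -8], [0, 0, 0]], [[-0.2, -0.4, -8], [0, 0, 0]]]}}

```text
clock: 17.5
position: [0.653, -0.1458, 0.0464]
ee_rot: [1.202, 1.218, -1.205]
force: [-0.2, -0.4, 0.5]
width: 0.599
```

>>> {"method": "servo_tool", "body": {"plan": [[[0.4, 0.5, -1], [0, 0, 0]], [[0.4, 0.5, -2], [0, 0, 0]], [[0.4, 0.5, -2.5], [0, 0, 0]], [[0.4, 0.5, -2.5], [0, 0, 0]], [[0.4, 0.5, -2.5], [0, 0, 0]]]}}

```text
clock: 18.0
position: [0.657, -0.1408, 0.0213]
ee_rot: [1.202, 1.218, -1.205]
force: [-0.1, -0.1, 0.7]
width: 0.601
```

>>> {"method": "servo_tool", "body": {"plan": [[[0, 0, 0], [0, 0, 0]], [[0, 0, 0], [0, 0, 0]], [[0, 0, 0], [0, 0, 0]], [[0, 0, 0], [0, 0, 0]], [[0, 0, 0], [0, 0, 0]], [[0, 0, 0], [0, 0, 0]], [[0, 0, 0], [0, 0, 0]]], "grip": 0.1, "squeeze": 30}}

```text
clock: 18.7
position: [0.6571, -0.1409, 0.0215]
ee_rot: [1.202, 1.217, -1.205]
force: [-0.6, 0.3, 1.7]
width: 0.271
```

>>> {"method": "servo_tool", "body": {"plan": [[[0, 0, 1], [0, 0, 0]], [[0, 0, 3], [0, 0, 0]], [[0, 0, 6], [0, 0, 0]], [[0, 0, 9], [0, 0, 0]], [[0, 0, 12], [0, 0, 0]], [[0, 0, 14.5], [0, 0, 0]], [[0, 0, 15.5], [0, 0, 0]], [[0, 0, 15.5], [0, 0, 0]]]}}

```text
clock: 19.5
position: [0.6577, -0.1408, 0.178]
ee_rot: [1.203, 1.215, -1.203]
force: [-0.1, 0.4, -3.6]
width: 0.273
```

>>> {"method": "servo_tool", "body": {"plan": [[[-1, 1.5, 0], [0, 0, 0]], [[-3, 4.5, 0], [0, 0, 0]], [[-5.2, 8, 0], [0, 0, 0]], [[-7.5, 11.5, 0], [0, 0, 0]], [[-9.8, 15, 0], [0, 0, 0]], [[-12, 18.5, 0], [0, 0, 0]], [[-14.3, 22, 0], [0, 0, 0]], [[-16.6, 25.5, 0], [0, 0, 0]], [[-18.9, 29, 0], [0, 0, 0]], [[-21.2, 32.5, 0], [0, 0, 0]], [[-23.5, 36, 0], [0, 0, 0]], [[-25.4, 39, 0], [0, 0, 0]]]}}

```text
clock: 20.7
position: [0.4013, 0.2502, 0.1767]
ee_rot: [1.2, 1.217, -1.205]
force: [0.8, -0.0, -2.8]
width: 0.278
```

>>> {"method": "servo_tool", "body": {"plan": [[[-1.5, 2.5, 0], [0, 0, 0]], [[-3.4, 5.2, 0], [0, 0, 0]], [[-4.6, 6.9, -1], [0, 0, 0]], [[-4.6, 6.9, -2], [0, 0, 0]], [[-4.6, 6.9, -3], [0, 0, 0]], [[-4.6, 6.9, -3], [0, 0, 0]], [[-4.6, 6.9, -3], [0, 0, 0]]]}}

```text
clock: 21.4
position: [0.3557, 0.318, 0.1461]
ee_rot: [1.2, 1.216, -1.207]
force: [0.5, -0.3, -1.8]
width: 0.274
```

```bash
python3 -c "
from chk import *
chk('w8','lid_biggest',.0215,'jar_biggest',(.3555,.3195))"
```

```text
[0.3557 0.318  0.1461] [ 0.5 -0.3 -1.8] 21.4 0.274
R [[-0.005, 1.0], [-0.001, 0.008], [-1.0, -0.005]]
```

View pics/w8.png

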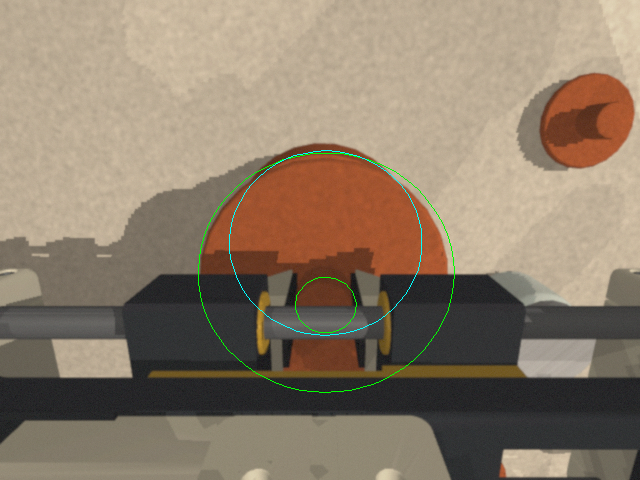

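>>> {"method": "servo_tool", "body": {"plan": [[[0, 0.1, -1], [0, 0, 0]], [[0, 0.1, -2], [0, 0, 0]], [[0, 0.1, -2.7], [0, 0, 0]], [[0, 0.1, -2.9], [0, 0, 0]], [[0, 0.1, -2.9], [0, 0, 0]], [[0, 0.1, -2.9], [0, 0, 0]]]}}

```text
clock: 22.05
position: [0.3559, 0.3196, 0.1177]
ee_rot: [1.201, 1.216, -1.206]
force: [0.2, -0.2, -1.5]
width: 0.273
```

>>> {"method": "servo_tool", "body": {"plan": [[[0, 0, -0.5], [0, 0, 0]], [[0, 0, -0.9], [0, 0, 0]], [[0, 0, -1.2], [0, 0, 0]], [[0, 0, -1.4], [0, 0, 0]], [[0, 0, -1.6], [0, 0, 0]], [[0, 0, -1.7], [0, 0, 0]], [[0, 0, -1.7], [0, 0, 0]]]}}

```text
clock: 22.75
position: [0.3559, 0.3196, 0.1006]
ee_rot: [1.201, 1.216, -1.206]
force: [1.0, 0.5, -2.5]
width: 0.277
```

>>> {"method": "servo_tool", "body": {"plan": [[[0, 0, -0.1], [0, 0, 0]], [[0, 0, -0.1], [0, 0, 0]], [[0, 0, -0.1], [0, 0, 0]]]}}

```text
clock: 23.05
position: [0.356, 0.3197, 0.1003]
ee_rot: [1.201, 1.216, -1.205]
force: [-2.0, -1.9, 8.1]
width: 0.274
```

Contact at 8 N. Releasing, then moving to lid_small.

>>> {"method": "servo_tool", "body": {"plan": [[[0, 0, 0], [0, 0, 0]], [[0, 0, 0], [0, 0, 0]], [[0, 0, 0], [0, 0, 0]], [[0, 0, 0], [0, 0, 0]], [[0, 0, 0], [0, 0, 0]]], "grip": 0.6}}

```text
clock: 23.55
position: [0.3559, 0.3197, 0.1003]
ee_rot: [1.201, 1.216, -1.205]
force: [0.6, 0.1, 0.4]
width: 0.595
```

>>> {"method": "servo_tool", "body": {"plan": [[[0, 0, 2], [0, 0, 0]], [[0, 0, 5], [0, 0, 0]], [[0, 0, 7], [0, 0, 0]], [[3.5, 1.5, 8], [0, 0, 0]], [[7.5, 3.1, 8], [0, 0, 0]], [[11.5, 4.8, 8], [0, 0, 0]], [[15.5, 6.4, 7], [0, 0, 0]], [[19, 7.9, 5], [0, 0, 0]], [[20.4, 8.4, 3], [0, 0, 0]], [[20.4, 8.4, 1], [0, 0, 0]], [[20.4, 8.4, 1], [0, 0, 0]]]}}

```text
clock: 24.65
position: [0.5588, 0.4022, 0.1065]
ee_rot: [1.196, 1.216, -1.211]
force: [-1.0, -1.4, -0.2]
width: 0.601
```

```bash
python3 -c "
from chk import *
top('w9',[('lid_small',(.560,.404),0)])
p=arm.get_image('top'); f=cv2.resize(p['frame'][220:360,80:220],None,fx=3,fy=3,interpolation=cv2.INTER_CUBIC); cv2.imwrite('pics/t9.png',f)"
```

```text
[0.5588 0.4022 0.1065] 24.65 [-1.  -1.4 -0.2] [[-0.008, 1.0], [-0.004, 0.008], [-1.0, -0.008]]
```

View pics/w9.png

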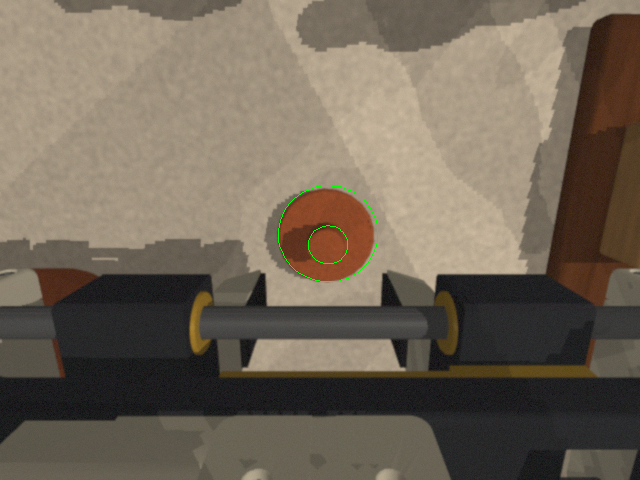

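View pics/t9.png

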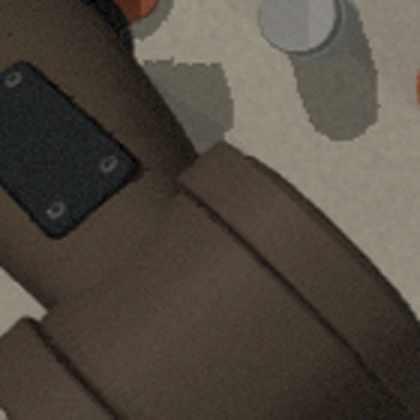

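>>> {"method": "servo_tool", "body": {"plan": [[[0.1, 0.1, -2.5], [0, 0, 0]], [[0.1, 0.1, -5], [0, 0, 0]], [[0.1, 0.1, -6], [0, 0, 0]], [[0.1, 0.1, -6], [0, 0, 0]], [[0.1, 0.1, -6], [0, 0, 0]]]}}

```text
clock: 25.25
position: [0.561, 0.4054, 0.0519]
ee_rot: [1.202, 1.216, -1.204]
force: [-0.3, 0.5, 0.7]
width: 0.602
```

>>> {"method": "servo_tool", "body": {"plan": [[[-0.1, -0.2, -1.2], [0, 0, 0]], [[-0.1, -0.2, -2.4], [0, 0, 0]], [[-0.1, -0.2, -3.1], [0, 0, 0]], [[-0.1, -0.2, -3.1], [0, 0, 0]], [[-0.1, -0.2, -3.1], [0, 0, 0]]]}}

```text
clock: 25.75
position: [0.5598, 0.4033, 0.0206]
ee_rot: [1.201, 1.216, -1.205]
force: [0.9, -1.3, 0.3]
width: 0.601
```

>>> {"method": "servo_tool", "body": {"plan": [[[0, 0, 0], [0, 0, 0]], [[0, 0, 0], [0, 0, 0]], [[0, 0, 0], [0, 0, 0]], [[0, 0, 0], [0, 0, 0]], [[0, 0, 0], [0, 0, 0]], [[0, 0, 0], [0, 0, 0]], [[0, 0, 0], [0, 0, 0]]], "grip": 0.1, "squeeze": 20}}

```text
clock: 26.45
position: [0.5599, 0.4034, 0.0207]
ee_rot: [1.201, 1.216, -1.205]
force: [-1.1, -0.3, 2.0]
width: 0.28
```

>>> {"method": "servo_tool", "body": {"plan": [[[0, 0, 1], [0, 0, 0]], [[0, 0, 3], [0, 0, 0]], [[0, 0, 6], [0, 0, 0]], [[0, 0, 9], [0, 0, 0]], [[0, 0, 12], [0, 0, 0]], [[0, 0, 14.5], [0, 0, 0]], [[0, 0, 14.5], [0, 0, 0]], [[0, 0, 14.5], [0, 0, 0]]]}}

```text
clock: 27.25
position: [0.56, 0.4035, 0.1665]
ee_rot: [1.202, 1.216, -1.204]
force: [-0.3, -0.5, -1.5]
width: 0.275
```

>>> {"method": "servo_tool", "body": {"plan": [[[0.8, -2.5, 0], [0, 0, 0]], [[2, -6.5, 0], [0, 0, 0]], [[3.4, -11, 0], [0, 0, 0]], [[4.8, -15.5, 0], [0, 0, 0]], [[6.2, -20, 0], [0, 0, 0]], [[7.6, -24.5, 0], [0, 0, 0]], [[9, -29, 0], [0, 0, 0]], [[9.3, -33.5, 0], [0, 0, 0]], [[9.3, -36.5, 0], [0, 0, 0]], [[9.3, -37.5, 0], [0, 0, 0]], [[9.3, -37.5, 0], [0, 0, 0]], [[9.3, -37.5, 0], [0, 0, 0]]]}}

```text
clock: 28.45
position: [0.6524, 0.0303, 0.1659]
ee_rot: [1.202, 1.219, -1.203]
force: [-0.3, 1.1, -0.2]
width: 0.277
```

```bash
python3 -c "
from chk import *
top('w10',[('jar_small',(.653,.1175),0)])"
```

```text
[0.6524 0.0303 0.1659] 28.45 [-0.3  1.1 -0.2] [[-0.004, 1.0], [0.002, 0.011], [-1.0, -0.004]]
```

View pics/w10.png

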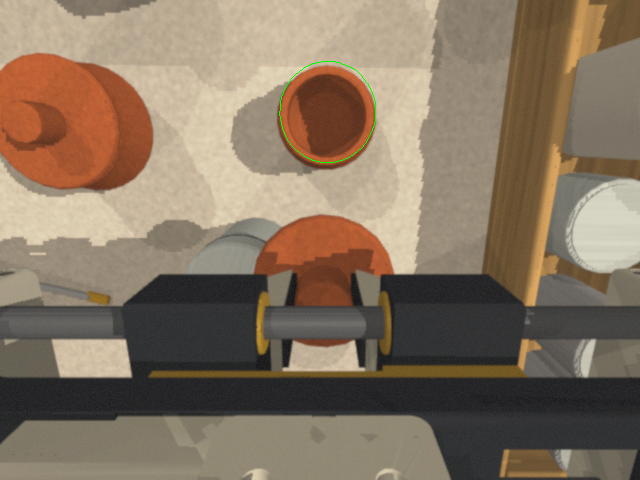

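The jar_small rim is centred at about (327,115), within 2 mm of the fit. Moving over it.

>>> {"method": "servo_tool", "body": {"plan": [[[0, 2.5, 0], [0, 0, 0]], [[0, 6, 0], [0, 0, 0]], [[0.1, 8.6, 0], [0, 0, 0]], [[0.1, 8.6, -2], [0, 0, 0]], [[0.1, 8.6, -4.5], [0, 0, 0]], [[0.1, 8.6, -6.5], [0, 0, 0]], [[0.1, 8.6, -7.5], [0, 0, 0]], [[0.1, 8.6, -7.5], [0, 0, 0]], [[0.1, 8.6, -7.5], [0, 0, 0]]]}}

```text
clock: 29.4
position: [0.6538, 0.1182, 0.0919]
ee_rot: [1.201, 1.219, -1.2]
force: [-0.1, 0.1, 0.3]
width: 0.278
```

>>> {"method": "servo_tool", "body": {"plan": [[[-0.1, -0.2, -0.5], [0, 0, 0]], [[-0.1, -0.2, -1], [0, 0, 0]], [[-0.1, -0.2, -1.4], [0, 0, 0]], [[-0.1, -0.2, -1.7], [0, 0, 0]], [[-0.1, -0.2, -2], [0, 0, 0]], [[-0.1, -0.2, -2.2], [0, 0, 0]], [[-0.1, -0.2, -2.2], [0, 0, 0]]]}}

```text
clock: 30.1
position: [0.6529, 0.1163, 0.0699]
ee_rot: [1.201, 1.22, -1.2]
force: [-0.5, 0.2, 0.1]
width: 0.276
```

>>> {"method": "servo_tool", "body": {"plan": [[[0, 0, -0.1], [0, 0, 0]], [[0, 0, -0.1], [0, 0, 0]], [[0, 0, -0.1], [0, 0, 0]]]}}

```text
clock: 30.4
position: [0.6531, 0.1164, 0.0697]
ee_rot: [1.202, 1.219, -1.199]
force: [-1.7, -0.9, 6.3]
width: 0.277
```

>>> {"method": "servo_tool", "body": {"plan": [[[0, 0, 0], [0, 0, 0]], [[0, 0, 0], [0, 0, 0]], [[0, 0, 0], [0, 0, 0]], [[0, 0, 0], [0, 0, 0]], [[0, 0, 0], [0, 0, 0]]], "grip": 0.6}}

```text
clock: 30.9
position: [0.6531, 0.1164, 0.0695]
ee_rot: [1.202, 1.219, -1.199]
force: [-0.1, -0.1, -0.1]
width: 0.594
```

>>> {"method": "servo_tool", "body": {"plan": [[[0, 0, 2], [0, 0, 0]], [[0, 0, 5], [0, 0, 0]], [[0, 0, 9], [0, 0, 0]], [[0, 0, 13], [0, 0, 0]], [[-1, -4, 15], [0, 0, 0]], [[-2, -8.5, 15], [0, 0, 0]], [[-3, -13, 15], [0, 0, 0]], [[-4.5, -17.5, 15], [0, 0, 0]], [[-6.5, -22, 15], [0, 0, 0]], [[-8.5, -26.5, 15], [0, 0, 0]], [[-10.5, -31, 15], [0, 0, 0]], [[-12.5, -35, 15], [0, 0, 0]]]}}

```text
clock: 32.1
position: [0.5268, -0.236, 0.2196]
ee_rot: [1.202, 1.218, -1.2]
force: [0.9, -0.5, 0.1]
width: 0.599
```

>>> {"method": "servo_tool", "body": {"plan": [[[-2, -4, 0], [0, 0, 0]], [[-4, -8, 0], [0, 0, 0]], [[-6, -12, 0], [0, 0, 0]], [[-8, -16, 0], [0, 0, 0]], [[-10, -20, 0], [0, 0, 0]], [[-12, -24, 0], [0, 0, 0]], [[-14, -28, 0], [0, 0, 0]], [[-16, -31, 0], [0, 0, 0]], [[-18, -34, 0], [0, 0, 0]], [[-20, -35, 0], [0, 0, 0]], [[-22, -35, 0], [0, 0, 0]], [[-23, -35, 0], [0, 0, 0]]]}}

```text
clock: 33.3
position: [0.2946, -0.5858, 0.2194]
ee_rot: [1.203, 1.218, -1.202]
force: [0.1, 0.5, -0.1]
width: 0.599
```

```bash
python3 - <<'E'
from fit import *
s=arm.observe();print(s["position"].round(3),s["clock"])
C=dict(small=(.653,.1165,.049),medium=(.466,.109,.057),large=(.358,-.3235,.067),biggest=(.3555,.3195,.079))
ps={n:arm.get_image(n) for n in("top","scene")}
for n,(x,y,z) in C.items():
    V=[]
    for k,p in ps.items():
        t=pix(p,(x,y,z+.02)); rs=[r for r in arm.trace(p,"lid_"+n) if np.hypot(*(np.array(r["at"])-t))<35]
        if rs: V.append((p,rs[0]["pixels"].astype(float)))
    print(n,[(k,)+tuple(np.round(fit([v],"lid_"+n,(x,y),z)[0]*1000,1)) for k,v in zip("ab",V)])
    j=[(r["score"],pix(ps["top"],(x,y,z))-r["at"]) for r in arm.trace(ps["top"],"jar_"+n)[:1]]
for k,p in ps.items():
    f=p["frame"].copy()
    for n,(x,y,z) in C.items():
        for P in parts("lid_"+n):
            q=np.array([pix(p,w+np.array([x,y,z])) for w in P[60:]]); cv2.polylines(f,[np.round(q*8).astype(np.int32)],True,(0,255,0),1,cv2.LINE_AA,3)
    cv2.imwrite(f"pics/end_{k}.png",f)
    cv2.imwrite(f"pics/endraw_{k}.png",cv2.resize(p["frame"][140:320,80:520] if k=="top" else p["frame"][150:330,150:550],None,fx=1.8,fy=1.8,interpolation=cv2.INTER_CUBIC))
E
```

```text
[ 0.295 -0.586  0.219] 33.3
small [('a', np.float64(652.1), np.float64(117.1)), ('b', np.float64(648.9), np.float64(118.3))]
medium [('a', np.float64(466.2), np.float64(110.0)), ('b', np.float64(463.1), np.float64(111.6))]
large [('a', np.float64(357.3), np.float64(-321.0)), ('b', np.float64(353.5), np.float64(-320.7))]
biggest [('a', np.float64(357.1), np.float64(319.6)), ('b', np.float64(352.0), np.float64(324.1))]
```

View pics/end_top.png

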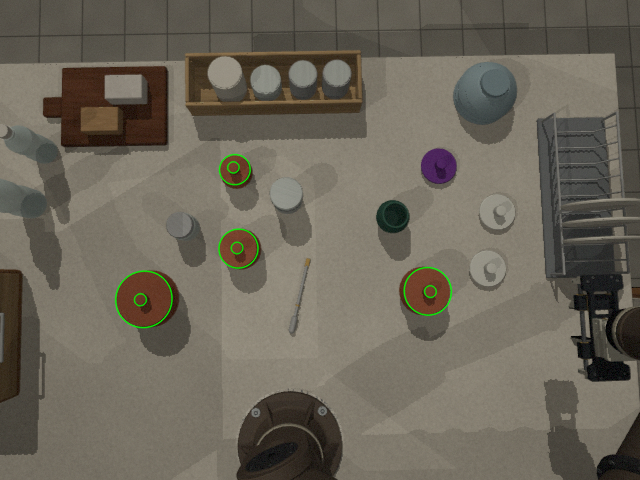

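View pics/endraw_scene.png

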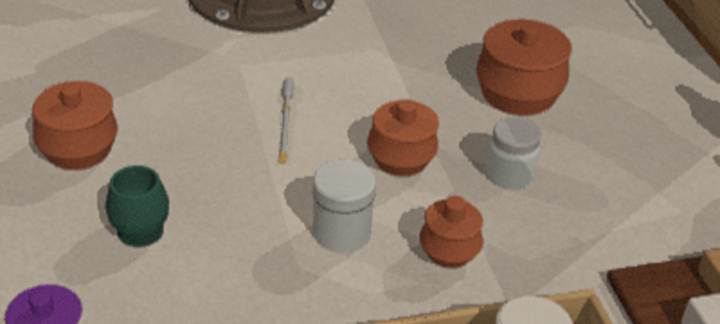

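View pics/endraw_top.png

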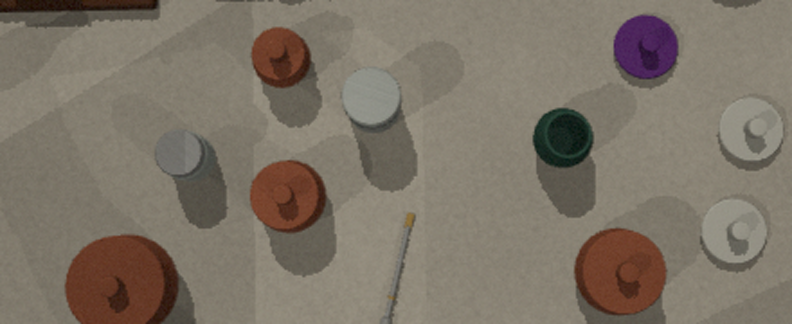

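All four lids show knob up, flat and centred, and everything else stands where it was. Handing in.

```bash
python3 -c "
from cell import arm
print(arm.sign_off())"
```

```text
the job is handed in; nothing more can be done
None
```

All four red lids are back on the jars of their own size, and I handed the job in. The last clock reading was about 33 s of the 106 s allowed. I gripped each lid by its knob, lowered it until the wrist force showed contact (about 2 to 16 N), and only then let go.

**Final pictures:** In both the top and the scene view, every lid sits flat with its knob up. The gourd, the sugar jar and the purple and white look-alikes still stand where they were, and the arm is clear of everything.

**Where checks disagreed:**
- **Lid positions:** the top camera put each lid within about 3 mm of its jar's measured centre. The scene camera put them 4 to 6 mm off, probably because its outlines are contaminated, with the jar the same colour as the lid. Both are inside the 10 mm limit, and the fit between plug and mouth allows only about 8 mm of play anyway.
- **jar_small:** the two cameras differed by about 4 mm on where it stands. A closer look with the wrist camera agreed with the top view, so I used a value close to that.

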